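# Bolt the reagent case

### The arm

A 6-joint arm with a two-finger parallel gripper is mounted at the origin on a cart in front of the work surface, level with it; the furniture and walls round the work are solid. World frame = base frame: x ahead of the robot, y to its left, z up, the work surface at z = 0. Lengths are in m, angles in degrees, forces in N, time in s.
With the tool pointing down it reaches from about 0.25 to 0.725 m from the base axis. Payload 9.7 kg.
Tool frame: the origin (TCP) lies at the very end of the fingers, on their centre line; the grasp point (between the pads) lies grasp_offset behind it (grasp_offset is the distance from the TCP to the grasp point, in m); z points along the fingers, y is the line along which they close (so a half turn about z gives the same grasp; the last joint's range is limited). The gripper opens to 85 mm and grips with 20 to 120 N. Pads are 22 mm wide; open, the fingers measure 114 mm over their backs; the gripper's body (76 mm by 85 mm) begins 54 mm behind the grasp point. The pads swing forward as they close: fully open they stand 13 mm farther back than shut.
Start: joints at [71.448, 4.979, 10.078, 95.1, 0, 90], TCP at [0.175, 0.521, 0.231] pointing down, gripper open.
Joint ranges: [-179.16, 179.16], [-48.56, 103.87], [-65.8, 70.77], [-126.05, 130.52], [-82.76, 87.17], [-180, 180]. Speed limits (degrees/s): [127.2, 127.2, 147.25, 180, 180, 180].

### API

Orientations are given as [roll, pitch, yaw] about the fixed x, y, z axes, in that order (R = Rz(yaw) Ry(pitch) Rx(roll)).
In Python, from workcell import get_obs, camera, calibration, job_done, recognise, cut_out, mark_of, grasp_offset gives the robot as it stands.
- The arm moves only by the tool servo_tool, never from a script. Its argument "moves" is a list of rows, each a list of 3 entries, a list of its own where there are three numbers: the turn, a rotation vector about the tool's x, y, z in degrees, then the shift along the tool's x, y, z in m, then the opening in per cent of the stroke, from 0 (shut) to 100 (fully open). In form: [[[ax, ay, az], [x, y, z], claw], ...]. A call has 1 to 12 rows; each row shifts and turns the commanded pose from where the row before left it, along the tool's axes as they then stand; what a row does not reach is not made up. A row lasts 1/10 s, in which the tool goes at most 50 mm and 8.59 degrees, less where a joint would pass 70% of its speed; a pose out of reach is approached as far as the arm can. A call is refused whole if a number of a shift passes 0.05 or a number of a turn 8.59, either way. A call with a gripper value outside its range is refused whole. The fingers move at their own pace and stop on an object; "force" is the grip in N (left out, the last holds). Time passes only in rows, so rows that do not move let the fingers close. It gives the time, the measured TCP pose, the force, the opening and the grip force at its end, in the units of the state.
- get_obs(): the state, without advancing time (a new reading comes with each control period).
- camera(name): name is "side" or "top" or "wrist"; returns (picture, depth): 400x640x3 uint8, red, green, blue; 400x640 float32, m along the optical axis (not along the pixel's ray), 0 where there is no reading.
- calibration(name): a dict with "camera_matrix" (3x3 intrinsics, pixels), "R" (3x3) and "t" (3): a world point X has camera coordinates R X + t. Camera axes: x right, y down, z forward; pixel columns grow to the right and rows downward; lengths in m; the calibration is good to about 2 mm. A picture is of the moment at which its call begins: read the wrist's pose just before it. calibration takes no time and is no camera call; for the wrist camera it gives the pose at the moment of the call.
- job_done(): hands the job in; it is judged then, once.
Trained networks look in the newest picture that a camera, given by its name, has taken for a name from the list of things; names that differ only in an ending like _2 or _b are one class to them, and where a whole thing is asked for, a point or a joint stands for the part that bears it (a point fixed in the world has none). Each returns a list of dicts, best first, with "score" (0 to 1); they miss things now and then, are a little off and sometimes report something else, mostly with a low value. They report only what shows in the picture. A call takes as long as a camera call.
- recognise(name, camera): "xyz" ([x, y, z] in m, in the coordinates of the camera as it stood for that picture, good to about 4 mm: the middle of the surface that is visible of it).
- cut_out(name, camera): "mask" (400x640 bool, what is visible of it).
- mark_of(name, camera): "xyz" ([x, y, z] in m, in the coordinates of the camera as it stood for that picture, good to about 4 mm: a listed point, or the origin of a listed thing).
The state is a dict: "time": time; "q": joint angles; "qd": joint speeds; "joint_efforts": joint torques, N m; "ee_pos": TCP position; "tcp_rot": TCP orientation; "wrist_force": force on the tool from outside, world axes, zero at the start; "torque": the same for the moment, N m; "opening": finger opening in m; "grasp_force": force on a finger pad.
Only numpy, scipy, OpenCV 4.12 (cv2) and the standard library are available. Lean on these libraries where they do the work, as an engineer would, in place of code of your own. Each camera call takes 0.05 s, during which the arm holds its last target. There are 200 camera calls.

### The job

Two small bench cases with clear lids stand on the worktop, both unbolted. Secure the taller one, which holds the brown reagent bottles: push the sliding bolt on its top across until its tip has gone right through the keeper and it comes to its stop. Leave the bolt of the low case with the dishes as it is.

Things in the scene. Friction and masses are not known exactly. Their poses are not given: they have to be found in the camera images.
- bottle_bolt (a joint): Travel (m) of the steel sliding bolt on top of the taller case (grey, 140 x 200 x 90 mm high, clear lid, brown bottles inside, fixed). 0 withdrawn, 0.045 at its stop, home; starts at 0 to 0.010. About 2.5 N of friction, no spring: it stays where it is left. The tip meets the keeper's near face at 0.012, its far face at 0.032.
- bottle_knob (a point): On the axis of the bolt's upright knob (taller case), a steel post 12 mm thick (14 at the top); the point is 28 mm above the case top, 17 mm below the knob's top, and moves with the bolt. y: the way the bolt slides home; x: across; z up. 8 mm rod 18 mm below it; home, the first strap over the rod (22 wide, top 7 mm below this height) is 20 mm ahead. Behind and beside the knob is free.
- bottle_keeper (a point): Centre of the keeper's opening, a steel strap 22 mm wide and 20 mm long on the fixed end strip of the taller case, 10 mm above the case top. Axes as for the knob: y is the way the bolt goes in. The knob's axis is 155 mm behind this point along y when withdrawn, 110 mm when home.
- dish_bolt (a joint): Travel (m) of the like bolt on the lower case (grey, 140 x 200 x 50 mm high, petri dishes inside, fixed): 0 withdrawn, 0.045 home; starts at 0 to 0.010. To be left alone.

How it is judged:
By the outcome, as a careful person would: the job done as asked, in the order asked, and still so for the second after the job is handed in, with the robot touching nothing.
It also fails if it takes over 29 s, if anything falls off the work surface, if the arm or the gripper's body presses on something with over 40 N, if the wrist force passes 120 N, or if a joint passes its speed limit or range.

## Working session

There is one attempt and no reset: what is moved stays moved. The work goes in short steps, Python scripts to look and compute and a tool call to move; the robot and the scene stay as the last step left them, time stands still between calls to the robot, and variables do not carry over. Pictures are saved under pics/ and viewed, at most 10 in all, crops included, and the job is handed in when it is done.

Besides the shell and the picture viewer there is one more tool, called by a JSON object that holds its "api" and its "payload". servo_tool: Moves the arm, as the interface text tells. Its arguments: {"type":"object","properties":{"moves":{"type":"array"},"force":{"type":"number"}},"required":["moves"]}

```bash
mkdir -p pics; cat > h.py <<'E'
from workcell import *
import numpy as np, cv2
def look(cam,save=None):
    c=calibration(cam); p,d=camera(cam)
    if save: cv2.imwrite('pics/'+save,p[:,:,::-1])
    return c,p,d
def world(c,x): return np.array(c['R']).T@(np.array(x)-np.array(c['t']))
def pix(c,x):
    u=np.array(c['camera_matrix'])@np.array(x); return (u[:2]/u[2]).round()
E
python3 - <<'E'
from h import *
o=get_obs(); print(o['time'],o['ee_pos'],o['tcp_rot'],o['opening'],grasp_offset)
for cam in ['top','side']:
    c,p,d=look(cam,cam+'1.png')
    for n in ['bottle_knob','bottle_keeper']:
        for r in mark_of(n,cam)[:3]: print(cam,n,r['score'],world(c,r['xyz']).round(4),pix(c,r['xyz']))
E
```

```text
0.0 [0.17492035 0.52119399 0.23058173] [-1.79923359e+02 -8.22330333e-04  1.61445665e+02] 0.08546325109854608 0.0187
top bottle_knob 0.78 [0.4243 0.1452 0.1255] [273. 234.]
top bottle_keeper 0.88 [0.4784 0.2877 0.1071] [209. 211.]
side bottle_keeper 0.79 [0.4807 0.2872 0.0991] [269. 167.]
side bottle_keeper 0.53 [0.4252 0.1474 0.1183] [266. 190.]
```

View pics/top1.png

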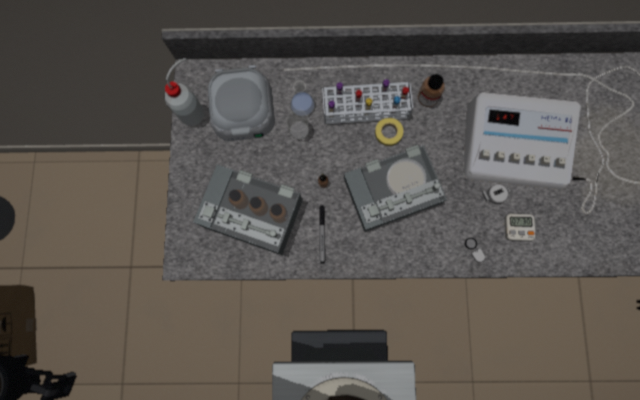

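View pics/side1.png

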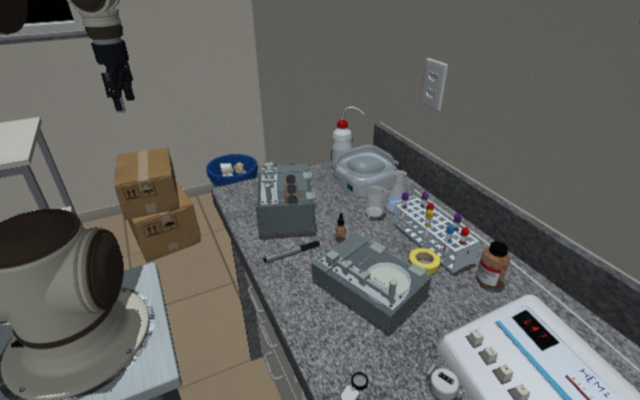

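The top view shows the bottle case at about (250,208), with its knob at (273,234) and keeper at (209,211). The networks agree with this. I'll move above and behind the knob with the fingers shut for a wrist view.

{"api": "servo_tool", "payload": {"moves": [[[0,0,0],[-0.015,-0.015,0],0],[[0,0,0],[-0.03,-0.029,0],0],[[0,0,0],[-0.03,-0.029,0],0],[[0,0,0],[-0.03,-0.029,0],0],[[0,0,0],[-0.03,-0.029,0],0],[[0,0,0],[-0.03,-0.029,0],0],[[0,0,0],[-0.03,-0.029,0],0],[[0,0,0],[-0.03,-0.029,0],0],[[0,0,0],[-0.03,-0.029,0],0],[[0,0,0],[-0.03,-0.029,0],0],[[0,0,0],[-0.03,-0.029,0],0],[[0,0,0],[-0.03,-0.029,0],0]]}}

```text
time: 1.5
ee_pos: [0.3962, 0.0933, 0.2315]
tcp_rot: [180.0, 0.0, 161.4]
wrist_force: [0.3, 0.3, -0.6]
opening: -0.0002
grasp_force: 0.0
```

{"api": "servo_tool", "payload": {"moves": [[[0,0,0],[-0.01,-0.025,0],0],[[0,0,0],[0,0,0],0],[[0,0,0],[0,0,0],0],[[0,0,0],[0,0,0],0]]}}

```text
time: 1.9
ee_pos: [0.3972, 0.0687, 0.2313]
tcp_rot: [180.0, 0.0, 161.5]
wrist_force: [-0.2, -0.1, -1.3]
opening: 0.0002
grasp_force: 0.0
```

```bash
python3 - <<'E'
from h import *
o=get_obs(); print(o['time'],o['ee_pos'],o['tcp_rot'],o['opening'])
for i in range(2):
  for cam in ['wrist','top','side']:
    c,p,d=look(cam,cam+'2.png')
    for n in ['bottle_knob','bottle_keeper']:
        for r in mark_of(n,cam)[:2]: print(cam,n,r['score'],world(c,r['xyz']).round(4),pix(c,r['xyz']))
E
```

```text
1.9 [0.39723448 0.06868997 0.23133741] [1.79983091e+02 3.39804969e-03 1.61476914e+02] 0.00015362907578245178
wrist bottle_knob 0.9 [0.4293 0.147  0.1179] [424. 202.]
wrist bottle_keeper 0.55 [0.4774 0.2886 0.1013] [594. 197.]
top bottle_keeper 0.76 [0.4787 0.2867 0.1039] [210. 211.]
side bottle_knob 0.64 [0.4262 0.1501 0.1197] [266. 189.]
side bottle_keeper 0.84 [0.4815 0.2865 0.0997] [269. 167.]
wrist bottle_knob 0.93 [0.4262 0.1453 0.1184] [422. 199.]
wrist bottle_keeper 0.67 [0.4771 0.2867 0.1018] [592. 197.]
top bottle_keeper 0.72 [0.4763 0.2888 0.1021] [209. 213.]
side bottle_knob 0.61 [0.4265 0.1509 0.1183] [266. 190.]
side bottle_keeper 0.97 [0.4808 0.2881 0.099 ] [269. 167.]
```

View pics/wrist2.png

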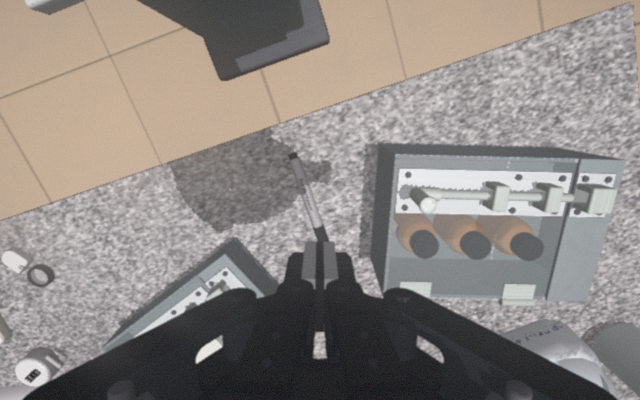

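The wrist view shows the knob at (424,200) withdrawn, the rod running right to the keeper at (594,197), and free space behind the knob. The slide direction is about 69.3° and travel so far is about 5 mm. Next I descend behind the knob, to z ≈ 0.112.

{"api": "servo_tool", "payload": {"moves": [[[0,0,2.2],[0,0,0.02],0],[[0,0,0],[0,0,0.03],0],[[0,0,0],[0,0,0.03],0],[[0,0,0],[0,0.01,0.025],0],[[0,0,0],[0,0.015,0.014],0],[[0,0,0],[0,0.013,0],0],[[0,0,0],[0,0,0],0],[[0,0,0],[0,0,0],0]]}}

```text
time: 3.6
ee_pos: [0.4112, 0.1039, 0.1133]
tcp_rot: [180.0, 0.0, 159.3]
wrist_force: [-0.8, 0.2, 0.4]
opening: 0.0001
grasp_force: 0.0
```

```bash
python3 - <<'E'
from h import *
o=get_obs(); print(o['time'],o['ee_pos'],o['tcp_rot'],o['wrist_force'])
c,p,d=look('wrist','w3.png')
for r in mark_of('bottle_knob','wrist')[:2]: print(r['score'],world(c,r['xyz']).round(4),pix(c,r['xyz']))
E
```

```text
3.6 [0.41116657 0.10386992 0.11326195] [1.79980352e+02 4.53704764e-02 1.59297736e+02] [-0.82480075  0.1692596   0.35056723]
0.87 [0.4261 0.1484 0.1201] [423. 262.]
```

View pics/w3.png

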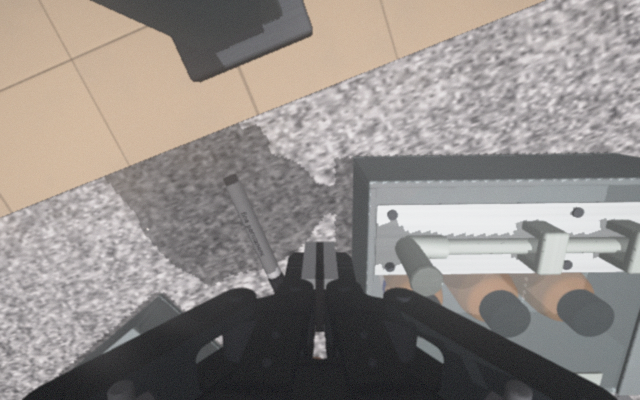

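The wrist view shows the fingertips at (320,265) lined up behind the knob at (418,262). Next I push along tool +y.

{"api": "servo_tool", "payload": {"moves": [[[0,0,0],[0,0.01,0],0],[[0,0,0],[0,0.01,0],0],[[0,0,0],[0,0.005,0],0],[[0,0,0],[0,0.005,0],0],[[0,0,0],[0,0.005,0],0],[[0,0,0],[0,0.005,0],0],[[0,0,0],[0,0.005,0],0],[[0,0,0],[0,0.005,0],0]]}}

```text
time: 4.5
ee_pos: [0.4285, 0.1508, 0.1123]
tcp_rot: [-180.0, -0.0, 159.2]
wrist_force: [-1.9, -3.0, 1.4]
opening: -0.0006
grasp_force: 1.5
```

```bash
python3 - <<'E'
from h import *
o=get_obs(); print(o['time'],o['ee_pos'],o['wrist_force'])
for cam in ['wrist','side']:
  c,p,d=look(cam,cam+'4.png')
  for r in mark_of('bottle_knob',cam)[:1]: print(r['score'],world(c,r['xyz']).round(4),pix(c,r['xyz']))
E
```

```text
4.5 [0.42853576 0.15076323 0.11228851] [-1.85857281 -2.96564952  1.40485719]
0.62 [0.4355 0.1712 0.1183] [367. 264.]
```

{"api": "servo_tool", "payload": {"moves": [[[0,0,0],[0,0.004,0],0],[[0,0,0],[0,0.003,0],0],[[0,0,0],[0,0.002,0],0],[[0,0,0],[0,0.002,0],0],[[0,0,0],[0,0,0],0]]}}

```text
time: 5.2
ee_pos: [0.4323, 0.161, 0.1122]
tcp_rot: [-180.0, -0.0, 159.3]
wrist_force: [-1.6, -1.0, -0.6]
opening: -0.0002
grasp_force: 0.6
```

{"api": "servo_tool", "payload": {"moves": [[[0,0,0],[0,0.002,0],0],[[0,0,0],[0,0.001,0],0],[[0,0,0],[0,0,0],0]]}}

```text
time: 5.5
ee_pos: [0.4334, 0.1636, 0.1122]
tcp_rot: [-180.0, -0.0, 159.3]
wrist_force: [-2.0, -2.5, -0.3]
opening: 0.0003
grasp_force: 0.9
```

{"api": "servo_tool", "payload": {"moves": [[[0,0,0],[0,0.001,0],0],[[0,0,0],[0,0.001,0],0],[[0,0,0],[0,0,0],0]]}}

```text
time: 5.8
ee_pos: [0.4341, 0.1653, 0.1122]
tcp_rot: [-180.0, -0.0, 159.2]
wrist_force: [-2.8, -3.2, -1.7]
opening: 0.0
grasp_force: 1.8
```

{"api": "servo_tool", "payload": {"moves": [[[0,0,0],[0,0.001,0],0],[[0,0,0],[0,0.001,0],0],[[0,0,0],[0,0,0],0]]}}

```text
time: 6.1
ee_pos: [0.4341, 0.1657, 0.1121]
tcp_rot: [-179.8, -0.0, 159.2]
wrist_force: [-6.1, -11.8, 1.6]
opening: 0.0001
grasp_force: 6.7
```

{"api": "servo_tool", "payload": {"moves": [[[0,0,0],[0,0.001,0],0],[[0,0,0],[0,0,0],0]]}}

```text
time: 6.3
ee_pos: [0.4342, 0.1659, 0.112]
tcp_rot: [-179.7, -0.0, 159.2]
wrist_force: [-6.6, -16.5, 4.4]
opening: -0.0002
grasp_force: 9.1
```

The force climbs while the knob stays put, so this is the stop. I'll back off along the push line, then lift.

{"api": "servo_tool", "payload": {"moves": [[[0,0,0],[0,-0.005,0],0],[[0,0,0],[0,-0.02,0],0],[[0,0,0],[0,-0.03,0],0],[[0,0,0],[0,-0.03,-0.03],0],[[0,0,0],[0,-0.02,-0.04],0],[[0,0,0],[0,0,-0.04],0],[[0,0,0],[0,0,0],0],[[0,0,0],[0,0,0],0]]}}

```text
time: 7.1
ee_pos: [0.399, 0.0702, 0.2234]
tcp_rot: [179.9, 0.2, 159.2]
wrist_force: [-0.6, 0.3, -0.6]
opening: 0.0001
grasp_force: 0.0
```

```bash
python3 - <<'E'
from h import *
o=get_obs(); print(o['time'],o['ee_pos'],o['wrist_force'])
for cam in ['wrist','side']:
  c,p,d=look(cam,cam+'5.png')
  for n in ['bottle_knob','bottle_keeper']:
    for r in mark_of(n,cam)[:1]: print(cam,n,r['score'],world(c,r['xyz']).round(4),pix(c,r['xyz']))
E
```

```text
7.1 [0.39900321 0.07018308 0.2233755 ] [-0.58500024  0.29014484 -0.64167258]
wrist bottle_knob 0.77 [0.4426 0.1865 0.1204] [480. 198.]
wrist bottle_keeper 0.88 [0.4804 0.2852 0.1039] [600. 192.]
side bottle_knob 0.41 [0.4383 0.1899 0.1184] [265. 181.]
side bottle_keeper 0.67 [0.4803 0.2852 0.0996] [269. 167.]
```

View pics/wrist5.png

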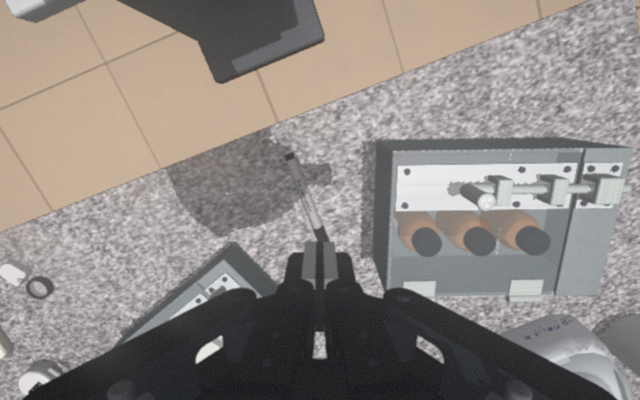

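The knob now sits at (482,198), close behind the first strap. The rod's tip shows beyond the keeper at about (622,190), so the bolt is home and the arm is clear.

```bash
python3 -c "
from workcell import *
print(job_done())"
```

```text
the job is handed in; nothing more can be done
None
```

The taller case's bolt is pushed through its keeper to the stop, the low case's bolt was left alone, and the job was handed in with the arm clear, about 7 s into the 29 s allowed.

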